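Snap the washed cover back onto the salt cellar

TASK

The salt cellar's cover has been washed and lies loose on the counter; it is the one plate with a narrow lip on one end. Pick it up by its handle, tilt it lip down, hook the lip into the slot under the hood at the cellar's end nearest the robot, and then, with the lip staying in the slot, pivot the cover down until it lies flat on the cellar and the spring catch at the far end has snapped shut over its edge. Let go of it.

Things in the scene. Friction and masses are not known exactly. Their poses are not given: they have to be found in the camera images.
- cover_grip (a point): Loose cover: flat steel plate 110 (x) x 92 (y) x 5 mm, 0.18 kg, lying flat, with a lip at its -x end, roughly towards the robot. Handle over its centre: wooden bar 50 (x) x 14 (y) x 22 mm high, 12 mm above the plate on two stems. Point: bar's centre, 28 mm above the plate's underside; axes are the cover's, z up. A square lipless plate with the same handle and a round lid lie near: not wanted.
- cover_lip (a point): End of the cover's lip (flat tongue in the plane of the plate, 56 mm wide, 20 mm long, 5 mm thick), mid-width, mid-thickness: in the cover's axes 75 mm towards -x from the handle's centre and 25.5 mm below it. Axes as cover_grip.
- cellar: Open steel salt cellar, box 140 (x) x 100 (y) mm, fixed to the counter. Origin: centre of its underside, on the counter; z up; -x end (slot) roughly towards the robot, +x end has the catch. Flat rim 60 mm up. Cover fully home: in these axes handle's centre at x 9, y 0, z 88 mm, lip's end at x -66, z 62.5, plate's far edge at x 64. A lip about 20 degrees down keeps the cover clear of the catch.
- slot (a point): Mid-width on the rim under the mouth of the cellar's slot, at cellar x -40, z 60 mm; cellar's axes. A hood over the rim, open to +x: roof 28 mm above the rim at this mouth, sloping to 12 mm at the stop 26 mm further in (-x). 84 mm wide between cheeks that start 12 mm in, so the lip has 14 mm play each side. Hood's top is 92 mm above the counter. The lip goes in along -x.
- catch (a joint): Spring catch at the cellar's +x end, sliding along +x, m: 0 shut (start), 0.014 right back. Round nose 42 mm wide, tip at cellar x 59, underside z 66 mm; above it a ramp rises to x 71, z 88; post behind at x 92 to 108, z 82. The cover's far edge pressed down on the ramp (5 to 10 N) pushes it back 6 mm; when the plate lies on the rim the nose springs to 0, 1 mm above the plate.

How it is judged:
By the outcome, as a careful person would: the job done as asked, in the order asked, and still so for the second after the job is handed in, with the robot touching nothing.
It also fails if it takes over 45 s, if anything falls off the work surface, if the arm or the gripper's body presses on something with over 40 N, if the wrist force passes 120 N, or if a joint passes its speed limit or range.

ROBOT

A 6-joint arm with a two-finger parallel gripper is mounted at the origin on the work surface. World frame = base frame: x ahead of the robot, y to its left, z up, the work surface at z = 0. Lengths are in m, angles in rad, forces in N, time in s.
With the tool pointing down it reaches from about 0.225 to 0.875 m from the base axis. Payload 3.4 kg.
Tool frame: the origin (TCP) lies between the finger pads; the fingertips stand 14 mm ahead of it and the grasp point (between the pads) lies 5 mm behind it; z points along the fingers, y is the direction in which the jaws open and shut (so a half turn about z gives the same grasp; the last joint's range is limited). The gripper opens to 85 mm and grips with 20 to 120 N. Pads are 22 mm wide; open, the fingers measure 114 mm over their backs; the gripper's body (76 mm by 85 mm) begins 54 mm behind the grasp point. The pads swing forward as they close: fully open they stand 13 mm farther back than shut.
Start: joints at [-1.337, 0.276, 1.505, -0, 1.361, -0.121], TCP at [0.2, -0.539, 0.245] pointing down, gripper open.
Joint ranges: [-2.89, 2.89], [-0.75, 2.08], [0.22, 2.7], [-1.18, 4.32], [0.11, 2.71], [-2.7, 2.7]. Speed limits (rad/s): [2.57, 2.57, 3.14, 3.14, 3.14, 3.14].

INTERFACE

Orientations are given as a rotation vector (axis times angle).
In Python, from plant import env gives the robot as it stands.
- The arm moves only by the shell command python3 -m creep 'ROWS'. ROWS is JSON, a list of rows, each a list of 3 entries, a list of its own where there are three numbers: the finger opening in cm, from 0 to 8.54, then the shift along the tool's x, y, z in cm, then the turn about the tool's z in rad. A call has 1 to 12 rows; each row is the pose to reach, as a shift and turn from the pose measured when the call began, along the tool's axes at that moment; what a row does not reach only later rows make up. A row lasts 1/12 s, in which the tool goes at most 41.7 mm and 7.16 degrees, less where a joint would pass 70% of its speed; a pose out of reach is approached as far as the arm can. A call with a gripper value outside its range is refused whole. The fingers move at their own pace and stop on an object; the grip force is fixed at half the most. Time passes only in rows, so rows that repeat a pose let the fingers close. It gives the time, the measured TCP pose, the force and the opening at its end, in the units of the state.
- env.state(): the state, without advancing time (a new reading comes with each control period).
- env.capture(name): name is "side" or "top"; returns the picture (480x640x3 uint8, red, green, blue); there is no depth.
- env.camera_info(name): a dict with "fx", "fy", "cx", "cy" (pixels), "D" ([k1, k2, p1, p2, k3] as OpenCV has them; the pictures are not rectified), "view" (4x4, takes a point from world to camera coordinates). Camera axes: x right, y down, z forward; pixel columns grow to the right and rows downward; lengths in m; the calibration is good to about 2 mm. A picture is of the moment at which its call begins. camera_info takes no time and is no camera call.
- env.hand_in(): hands the job in, once; it reports no verdict.
The state is a dict: "t": time; "joint_pos": joint angles; "joint_velocities": joint speeds; "tau": joint torques, N m; "ee_pos": TCP position; "tool_rot": TCP orientation; "wrist_force": force on the tool from outside, world axes, zero at the start; "moment": the same for the moment, N m; "opening": finger opening in m.
Only numpy, scipy, OpenCV 4.12 (cv2) and the standard library are available. Lean on these libraries where they do the work, as an engineer would, in place of code of your own. Each camera call takes 0.05 s, during which the arm holds its last target.

## Working session

There is one attempt and no reset: what is moved stays moved. The work goes in short steps, Python scripts to look and compute and a shell command to move; the robot and the scene stay as the last step left them, time stands still between calls to the robot, and variables do not carry over. Pictures are saved under pics/ and viewed, and the job is handed in when it is done.

```bash
ls; mkdir -p pics; python3 - <<'E'
from plant import env
import cv2
for n in("side","top"):
    cv2.imwrite(f"pics/{n}0.png",env.capture(n)[...,::-1]); 
    c=env.camera_info(n);print(n,c)
print(env.state())
E
```

```text
pics
side {'fx': 497.298960116086, 'fy': 497.298960116086, 'cx': 318.7690326304424, 'cy': 243.09563297540927, 'D': array([-0.14010013,  0.        ,  0.        ,  0.        ,  0.        ]), 'view': array([[-0.96300556, -0.26874133,  0.01995984,  0.47064306],
       [-0.17468721,  0.56614063, -0.80558623,  0.14880827],
       [ 0.20519424, -0.77927074, -0.59214224,  0.77443377],
       [ 0.        ,  0.        ,  0.        ,  1.        ]])}
top {'fx': 597.4970447636483, 'fy': 597.4970447636483, 'cx': 315.8548486879912, 'cy': 242.40665599806363, 'D': array([-0.1113048,  0.       ,  0.       ,  0.       ,  0.       ]), 'view': array([[-0.01738307, -0.99926057, -0.03429507, -0.01502358],
       [-0.99277282,  0.02132343, -0.11809926,  0.49242205],
       [ 0.11874322,  0.03199429, -0.9924094 ,  0.83162174],
       [ 0.        ,  0.        ,  0.        ,  1.        ]])}
{'t': 0.1, 'joint_pos': array([-1.33700151e+00,  2.76554095e-01,  1.50600718e+00,  5.25670553e-05,
        1.36069502e+00, -1.20938453e-01]), 'joint_velocities': array([ 0.00159983, -0.00215766, -0.00327194,  0.00134099, -0.00044708,
        0.00104893]), 'tau': array([ 1.17325308e-03, -4.17700446e+01, -2.46405190e+01, -1.06498533e-04,
        5.83402987e-03, -7.52495026e-06]), 'ee_pos': array([ 0.19966279, -0.53875075,  0.24451319]), 'tool_rot': array([-3.09067176e+00, -5.53986169e-01,  6.67332823e-05]), 'wrist_force': array([ 0.95218013, -0.01736076,  0.05508946]), 'moment': array([ 0.03451358, -0.00120438,  0.0051388 ]), 'opening': 0.08524399246147371}
```

View pics/side0.png

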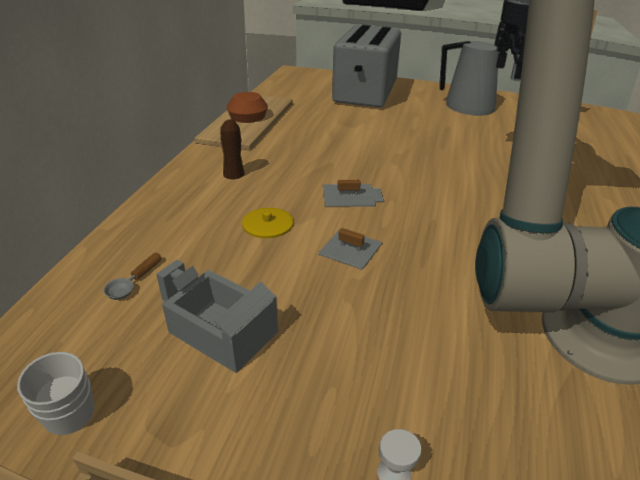

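View pics/top0.png

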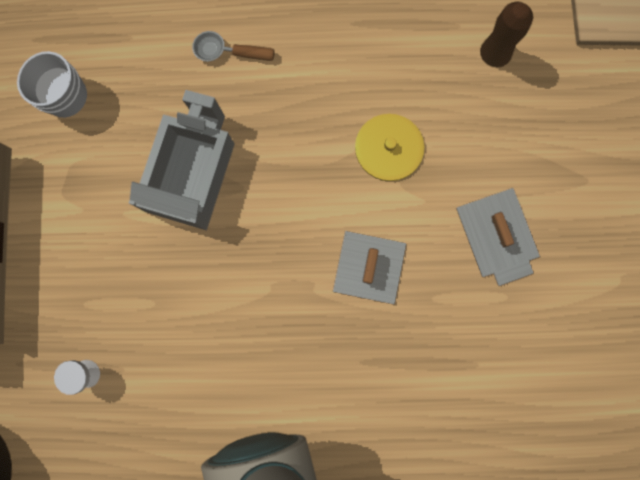

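```bash
cat > h.py <<'E'
import cv2,numpy as np
from plant import env
def ray(n,uv):
    c=env.camera_info(n);K=np.array([[c['fx'],0,c['cx']],[0,c['fy'],c['cy']],[0,0,1]])
    p=cv2.undistortPoints(np.array(uv,float).reshape(-1,1,2),K,c['D']).reshape(-1,2)
    V=c['view'];R=V[:3,:3];d=np.c_[p,np.ones(len(p))]@R
    return -R.T@V[:3,3],d
def plane(n,uv,z):
    o,d=ray(n,uv);return o+d*((z-o[2])/d[:,2])[:,None]
def proj(n,P):
    c=env.camera_info(n);K=np.array([[c['fx'],0,c['cx']],[0,c['fy'],c['cy']],[0,0,1]])
    V=c['view'];return cv2.projectPoints(np.array(P,float).reshape(-1,3),cv2.Rodrigues(V[:3,:3])[0],V[:3,3],K,c['D'])[0].reshape(-1,2)
def two(uvs,uvt):
    (o1,d1),(o2,d2)=ray('side',uvs),ray('top',uvt);out=[]
    for a,b in zip(d1,d2):
        s=np.linalg.lstsq(np.c_[a,-b],o2-o1,rcond=None)[0]
        p,q=o1+a*s[0],o2+b*s[1];out.append(np.r_[(p+q)/2,np.linalg.norm(p-q)])
    return np.array(out)
E
python3 - <<'E'
import cv2
t=cv2.imread('pics/top0.png');s=cv2.imread('pics/side0.png')
def crop(i,x,y,w,h,k,f): cv2.imwrite(f,cv2.resize(i[y:y+h,x:x+w],None,fx=k,fy=k,interpolation=cv2.INTER_CUBIC))
crop(t,120,80,130,160,3.75,'pics/cellt.png')
crop(s,150,250,140,120,5,'pics/cells.png')
crop(t,440,180,120,120,5,'pics/covt.png')
from h import *
hsv=cv2.cvtColor(t,cv2.COLOR_BGR2HSV)
g=((hsv[...,1]<60)&(hsv[...,2]>70)).astype('uint8');g[:,:440]=0;g[:180]=0;g[300:]=0;g[:,560:]=0
cs=cv2.findContours(g,0,2)[0];c=max(cs,key=cv2.contourArea);print(cv2.contourArea(c));a=cv2.approxPolyDP(c,3,True).reshape(-1,2);print(a)
print(plane('top',a,0.005).round(4))
b=((hsv[...,0]<14)&(hsv[...,1]>120)&(hsv[...,2]>50)).astype('uint8');b[:,:480]=0;b[:200]=0;b[255:]=0;b[:,525:]=0
c=max(cv2.findContours(b,0,2)[0],key=cv2.contourArea);r=cv2.minAreaRect(c);print(r,cv2.contourArea(c));print(plane('top',cv2.boxPoints(r),0.039).round(4), plane('top',[r[0]],.036))
E
```

```text
4882.5
[[512 188]
 [457 208]
 [481 274]
 [493 273]
 [499 285]
 [532 273]
 [529 260]
 [539 256]]
[[ 0.5707 -0.3195  0.005 ]
 [ 0.542  -0.2349  0.005 ]
 [ 0.4429 -0.2659  0.005 ]
 [ 0.444  -0.2838  0.005 ]
 [ 0.4261 -0.2919  0.005 ]
 [ 0.4426 -0.3421  0.005 ]
 [ 0.4619 -0.3387  0.005 ]
 [ 0.4675 -0.3541  0.005 ]]
((503.5, 229.0), (7.0, 12.0), 0.0) 12.5
[[ 0.4958 -0.2877  0.039 ]
 [ 0.5131 -0.2887  0.039 ]
 [ 0.5129 -0.2988  0.039 ]
 [ 0.4956 -0.2978  0.039 ]] [[ 0.50475596 -0.29410495  0.036     ]]
```

View pics/cellt.png

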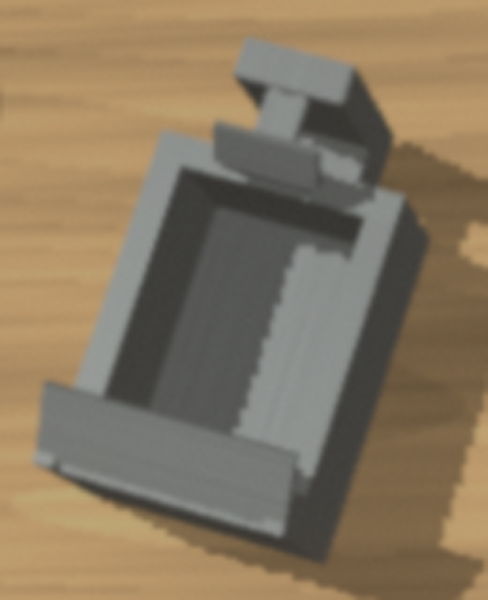

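View pics/cells.png

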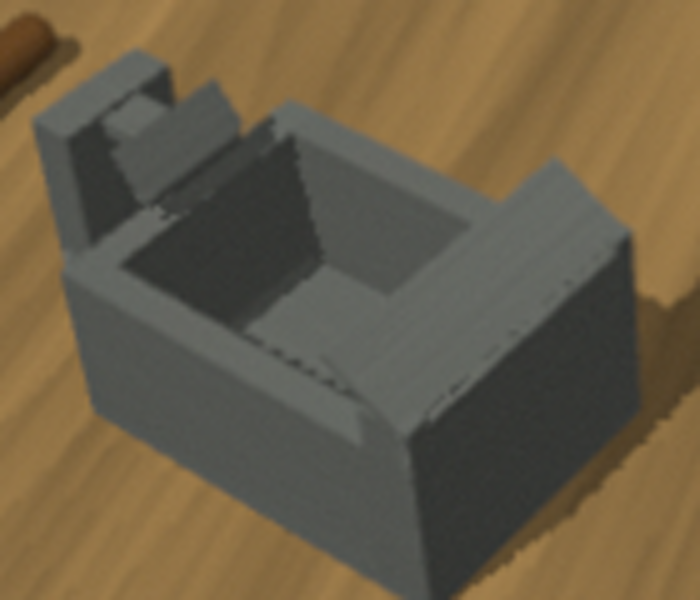

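View pics/covt.png

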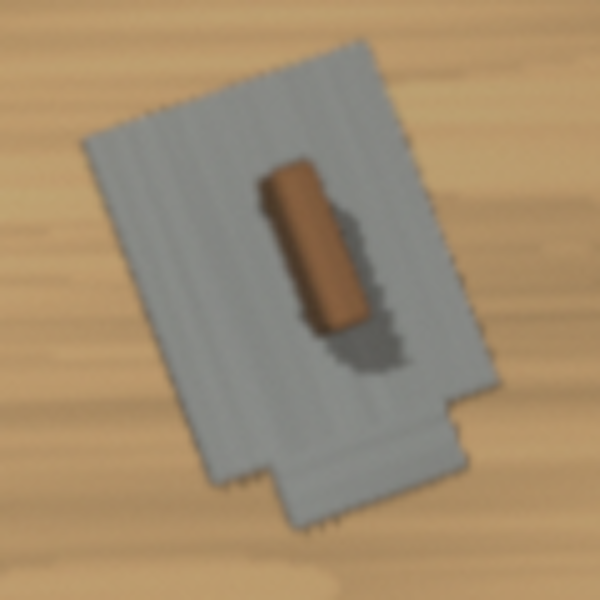

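```bash
python3 - <<'E'
from h import *
def T(l): return [(120+x/3.75-.37,80+y/3.75-.37) for x,y in l]
def S(l): return [(150+x/5-.4,250+y/5-.4) for x,y in l]
def ang(a,b): return np.degrees(np.arctan2(b[1]-a[1],b[0]-a[0])).round(2)
r=plane('top',T([(162,132),(408,197),(78,390),(45,382),(298,455)]),.06);print(r.round(4))
print('far edge',ang(r[1],r[0])-90,'left',ang(r[2],r[0]),'len',np.linalg.norm(r[0]-r[1]))
m=plane('top',T([(43,381),(300,455)]),.092);print('mouth',m.round(4),ang(m[1],m[0])-90,np.linalg.norm(m[0]-m[1]),m.mean(0))
p=plane('top',T([(248,38),(354,68)]),.082);print('post',p.round(4),ang(p[1],p[0])-90,p.mean(0))
b=plane('top',T([(325,562),(430,240)]),0);print('base',b.round(4),ang(b[0],b[1]))
sr=plane('side',S([(65,260),(290,100)]),.06);print('side rim',sr.round(4),ang(sr[1],sr[0])-90)
sb=plane('side',S([(95,412),(437,605),(640,410)]),0);print('side base',sb.round(4),ang(sb[1],sb[0]),ang(sb[2],sb[1])-90)
print('two', two(S([(65,260),(290,100)]),T([(162,132),(408,197)])).round(4))
th=np.radians(16)
for th in np.radians([14,15,16,17]):
  R=np.array([[np.cos(th),-np.sin(th)],[np.sin(th),np.cos(th)]])
  rel=[((70,50),r[0]),((70,-50),r[1]),((-70,-50),b[0]),((70,-50),b[1]),((70,50),sr[0]),((70,-50),sr[1]),((70,50),sb[0]),((-70,50),sb[1]),((-70,-50),sb[2])]
  c=np.array([q[:2]-R@np.array(o)/1000 for o,q in rel]);print(np.degrees(th),c.mean(0).round(4),c.std(0).round(4));
  if th<np.radians(15.5) and th>.255: print(c.round(4))
E
```

```text
[[0.6802 0.1941 0.06  ]
 [0.6504 0.0972 0.06  ]
 [0.5786 0.2247 0.06  ]
 [0.5822 0.2379 0.06  ]
 [0.551  0.1388 0.06  ]]
far edge -17.090000000000003 left -16.8 len 0.10136441895180079
mouth [[0.5751 0.2274 0.092 ]
 [0.5447 0.1306 0.092 ]] -17.47 0.10144009141568655 [0.55989824 0.1789895  0.092     ]
post [[0.7084 0.1551 0.082 ]
 [0.6947 0.1141 0.082 ]] -18.47 [0.70154254 0.13461636 0.082     ]
base [[0.5187 0.1413 0.    ]
 [0.6508 0.0989 0.    ]] -17.8
side rim [[0.6806 0.1873 0.06  ]
 [0.6486 0.0981 0.06  ]] -19.700000000000003
side base [[0.679  0.1923 0.    ]
 [0.5468 0.2304 0.    ]
 [0.5163 0.1402 0.    ]] -16.1 -18.689999999999998
two [[0.6775 0.1922 0.0655 0.0014]
 [0.65   0.0971 0.0592 0.0014]]
14.0 [0.595  0.1531] [0.0266 0.036 ]
14.999999999999998 [0.595  0.1526] [0.0275 0.037 ]
[[0.6255 0.1277]
 [0.5698 0.1274]
 [0.5733 0.2077]
 [0.5702 0.1291]
 [0.6259 0.1209]
 [0.5681 0.1283]
 [0.6243 0.1259]
 [0.6273 0.2002]
 [0.5709 0.2066]]
16.0 [0.5951 0.1522] [0.0284 0.0381]
17.0 [0.5951 0.1518] [0.0293 0.0391]
```

```bash
python3 - <<'E'
from h import *
obs=np.array([(70,50,.6802,.1941),(70,-50,.6504,.0972),(-70,-50,.5187,.1413),(70,-50,.6508,.0989),(70,50,.6806,.1873),(70,-50,.6486,.0981),(70,50,.679,.1923),(-70,50,.5468,.2304),(-70,-50,.5163,.1402),(-40,50,.5751,.2274),(-40,-50,.5447,.1306)])
def kab(A,B):
    a=A-A.mean(0);b=B-B.mean(0);U,s,Vt=np.linalg.svd(a.T@b);R=(U@Vt).T;t=B.mean(0)-R@A.mean(0)
    return np.degrees(np.arctan2(R[1,0],R[0,0])),t,np.abs(B-A@R.T-t)
th,t,e=kab(obs[:,:2]/1000,obs[:,2:]);print('cellar',th,t);print(e.round(4))
C=np.array([(55,-46,.5707,-.3195),(55,46,.542,-.2349),(-55,46,.4429,-.2659),(-55,-46,.4675,-.3541),(-75,28,.4261,-.2919),(-75,-28,.4426,-.3421)])
th2,t2,e=kab(C[:,:2]/1000,C[:,2:]);print('cover',th2,t2,e.round(4))
b=plane('top',[(504.4,229)],.039);print(b)
from scipy.spatial.transform import Rotation as Ro
s=env.state();M=Ro.from_rotvec(s['tool_rot']).as_matrix();print('tool',M.round(3))
d=np.r_[t2,.03]-s['ee_pos'];print('shift tool',(M.T@d).round(4), 'tool x ang',np.degrees(np.arctan2(M[1,0],M[0,0])))
E
```

```text
cellar -17.695500639870648 [0.59841353 0.16590444]
[[0.0001 0.0018]
 [0.0005 0.0002]
 [0.0022 0.0018]
 [0.0009 0.0019]
 [0.0003 0.005 ]
 [0.0013 0.0011]
 [0.0013 0.    ]
 [0.0001 0.0044]
 [0.0002 0.0007]
 [0.0004 0.0017]
 [0.0004 0.0002]]
cover 17.78664200547172 [ 0.50577168 -0.29376317] [[0.0015 0.0013]
 [0.0021 0.0017]
 [0.0036 0.0009]
 [0.     0.0003]
 [0.0003 0.0019]
 [0.0003 0.0012]]
[[ 0.50432214 -0.29454903  0.039     ]]
tool [[ 0.938  0.347 -0.   ]
 [ 0.347 -0.938  0.002]
 [ 0.    -0.002 -1.   ]]
shift tool [ 0.3721 -0.1231  0.2148] tool x ang 20.324076720071872
```

```bash
python3 -m creep '[[5,[9,-3,1],0.04],[5,[18,-6,4],0.04],[5,[27,-9,8],0.04],[5,[37.4,-12.4,12.4],0.04],[5,[37.4,-12.4,12.4],0.04],[5,[37.4,-12.4,12.4],0.04],[5,[37.4,-12.4,12.4],0.04],[5,[37.4,-12.4,12.4],0.04],[5,[37.4,-12.4,12.4],0.04],[5,[37.4,-12.4,12.4],0.04],[5,[37.4,-12.4,12.4],0.04],[5,[37.4,-12.4,12.4],0.04]]'
```

```text
t: 1.1
ee_pos: [0.5078, -0.2903, 0.1193]
tool_rot: [-3.098, -0.498, 0.004]
wrist_force: [-0.7, -0.6, -0.8]
opening: 0.0502
```

```bash
python3 -m creep '[[5,[0.1,0.2,3],0],[5,[0.1,0.2,6],0],[5,[0.1,0.2,9.1],0],[5,[0.1,0.2,9.1],0],[5,[0.1,0.2,9.1],0]]'; python3 - <<'E'
from h import *
i=env.capture('side')[...,::-1];cv2.imwrite('pics/s1.png',cv2.resize(i[110:280,270:440],None,fx=3.5,fy=3.5))
E
```

```text
t: 1.52
ee_pos: [0.5073, -0.2919, 0.0275]
tool_rot: [-3.096, -0.495, 0.008]
wrist_force: [0.8, 0.6, 1.1]
opening: 0.0501
```

View pics/s1.png

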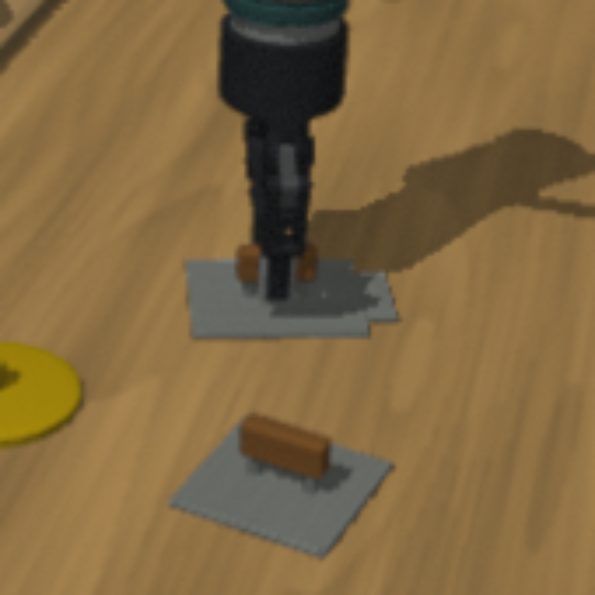

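The near finger stands in front of the middle of the bar (crop 278,265; bar spans 237–317). Close and lift.

```bash
python3 -m creep '[[0,[0,0,0],0],[0,[0,0,0],0],[0,[0,0,0],0],[0,[0,0,0],0],[0,[0,0,0],0],[0,[0,0,0],0]]'; python3 -m creep '[[0,[0,0,-2],0],[0,[0,0,-6],0],[0,[0,0,-10],0],[0,[0,0,-14],0],[0,[0,0,-14],0]]'; python3 - <<'E'
from h import *
i=env.capture('side')[...,::-1];cv2.imwrite('pics/s2.png',cv2.resize(i[60:230,270:440],None,fx=3.5,fy=3.5))
E
```

```text
t: 2.07
ee_pos: [0.5099, -0.2938, 0.0313]
tool_rot: [3.102, 0.497, 0.0]
wrist_force: [-0.7, -0.3, 7.2]
opening: 0.0125
t: 2.48
ee_pos: [0.514, -0.2967, 0.1805]
tool_rot: [3.09, 0.495, 0.019]
wrist_force: [2.0, -1.8, -0.7]
opening: 0.0127
```

View pics/s2.png

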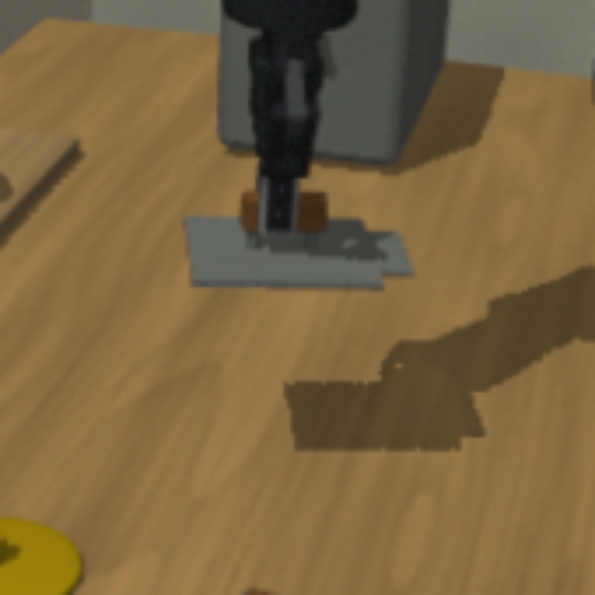

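```bash
python3 -m creep '[[0,[1,-3,0],0.05],[0,[2,-6,0],0.1],[0,[3,-9,0],0.16],[0,[4,-12,0],0.22],[0,[5,-15,0],0.28],[0,[6,-18,0],0.34],[0,[7.2,-21,0],0.4],[0,[8.2,-24,0],0.45],[0,[9.3,-27,0],0.5],[0,[10.3,-30,0],0.55],[0,[11.3,-33,0],0.6],[0,[12.3,-36,0],0.626]]'; python3 - <<'E'
from h import *
from scipy.spatial.transform import Rotation as Ro
s=env.state();M=Ro.from_rotvec(s['tool_rot']).as_matrix()
print(np.degrees(np.arctan2(M[1,0],M[0,0])), (M.T@(np.array([.520,.191,.165])-s['ee_pos'])).round(4))
E
```

```text
t: 3.53
ee_pos: [0.5152, 0.0863, 0.1728]
tool_rot: [3.098, -0.484, 0.012]
wrist_force: [0.5, 0.5, -1.1]
opening: 0.013
-17.76010764701307 [-0.0274 -0.1012  0.007 ]
```

```bash
python3 -m creep '[[0,[-0.8,-3,0.2],0],[0,[-1.6,-6,0.4],0],[0,[-2.7,-9,0.7],0],[0,[-2.7,-10.1,0.7],0],[0,[-2.7,-10.1,0.7],0],[0,[-2.7,-10.1,0.7],0]]'; cat > look.py <<'E'
import sys
from h import *
from scipy.spatial.transform import Rotation as Ro
n=sys.argv[1]
i=env.capture('side')[...,::-1];t=env.capture('top')[...,::-1]
cv2.imwrite('pics/s%s.png'%n,cv2.resize(i[200:400,130:330],None,fx=3,fy=3))
cv2.imwrite('pics/t%s.png'%n,cv2.resize(t[80:280,80:280],None,fx=3,fy=3))
s=env.state();M=Ro.from_rotvec(s['tool_rot']).as_matrix()
a=np.radians(-17.65);o=np.array([.5984,.1659,0]);Rc=Ro.from_euler('z',a).as_matrix()
print('TCP in cellar mm',(Rc.T@(s['ee_pos']-o)*1000).round(1),'yaw',np.degrees(np.arctan2(M[1,0],M[0,0])).round(2),'toolz cellar',(Rc.T@M[:,2]).round(3),'F cellar',(Rc.T@s['wrist_force']).round(1),s['opening'],s['t'])
E
python3 look.py 3
```

```text
t: 4.03
ee_pos: [0.5195, 0.1905, 0.1639]
tool_rot: [3.097, -0.481, 0.009]
wrist_force: [-0.4, -0.5, -2.2]
opening: 0.0126
TCP in cellar mm [-82.   -1.4 164.4] yaw -17.79 toolz cellar [ 0.007 -0.006 -1.   ] F cellar [-0.3  0.2 -1.9] 0.012505645283987404 4.1333
```

View pics/s3.png

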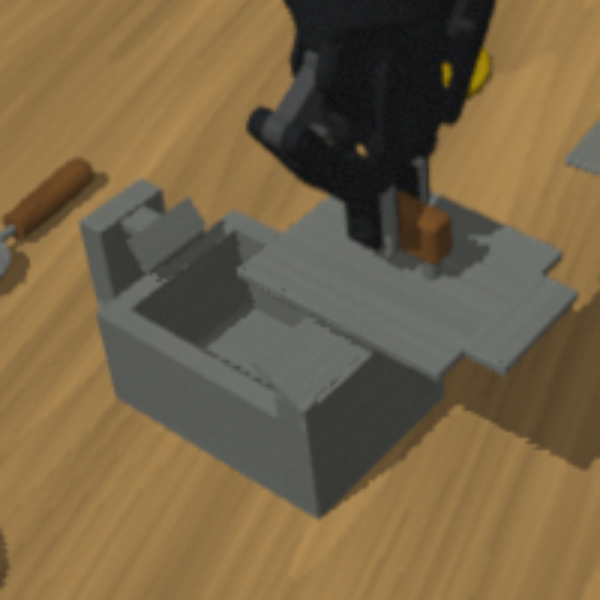

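View pics/t3.png

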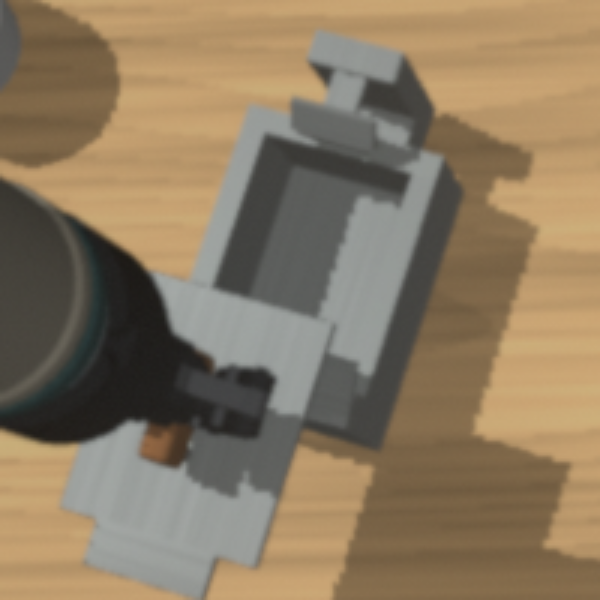

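```bash
python3 -m creep '[[0,[0,-0.1,1.5],0],[0,[0,-0.1,3],0],[0,[0,-0.1,3.6],0],[0,[0,-0.1,4.1],0],[0,[0,-0.1,4.4],0],[0,[0,-0.1,4.6],0]]'; python3 look.py 4
```

```text
t: 4.63
ee_pos: [0.5197, 0.1889, 0.1206]
tool_rot: [3.095, -0.486, 0.009]
wrist_force: [-9.8, -2.6, 22.7]
opening: 0.0129
TCP in cellar mm [-81.8  -2.  121. ] yaw -17.83 toolz cellar [ 0.008 -0.008 -1.   ] F cellar [-5.3 -4.  10.9] 0.012546837975936052 4.7333
```

View pics/s4.png

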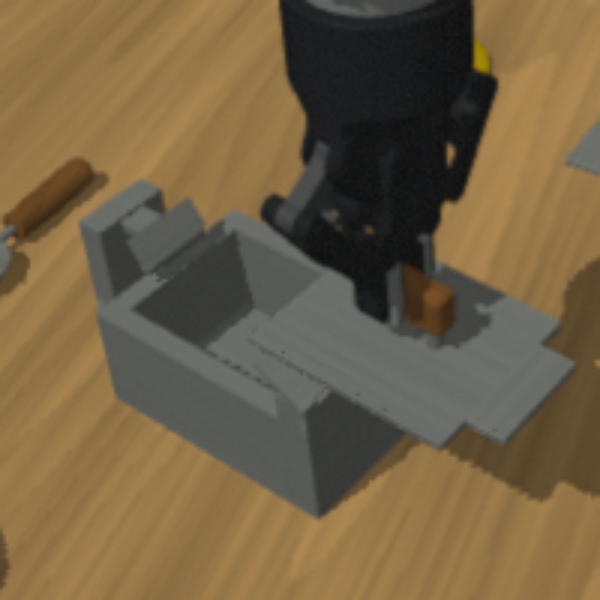

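The plate's far half now rests on the hood ridge and has begun to tip (lip at crop ~500,440 lower than before). Continue down slowly.

```bash
python3 -m creep '[[0,[0,0,0.2],0],[0,[0,0,0.4],0],[0,[0,0,0.6],0],[0,[0,0,0.8],0],[0,[0,0,1.0],0],[0,[0,0,1.1],0]]'; python3 look.py 5
```

```text
t: 5.23
ee_pos: [0.5165, 0.1896, 0.1137]
tool_rot: [3.096, -0.488, 0.003]
wrist_force: [-14.8, 3.1, 21.9]
opening: 0.0131
TCP in cellar mm [-85.2  -2.2 113.6] yaw -17.9 toolz cellar [ 0.003 -0.007 -1.   ] F cellar [-14.2  -2.3  21.7] 0.012432402001549162 5.3333
```

View pics/s5.png

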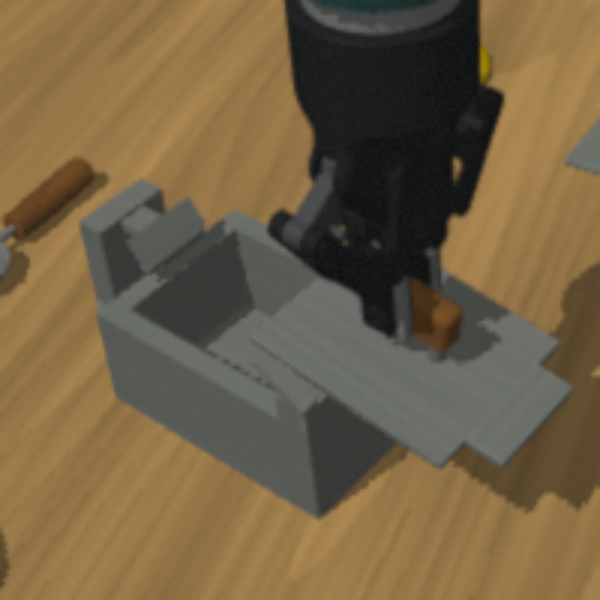

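View pics/t5.png

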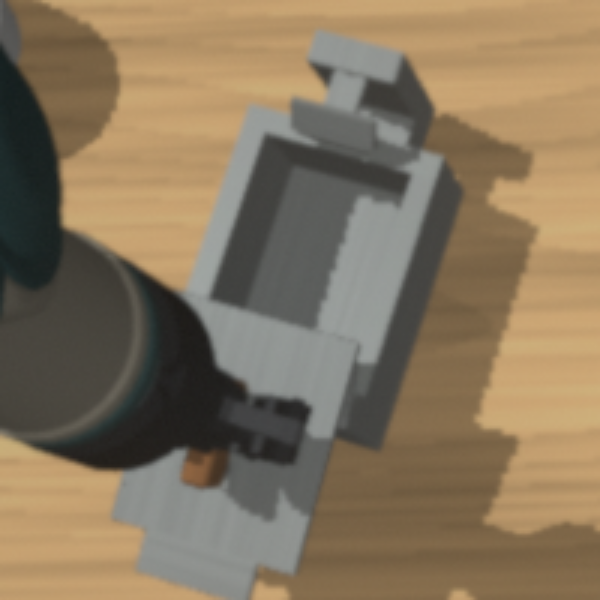

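```bash
python3 -m creep '[[0,[0.2,0,0.3],0],[0,[0.3,0,0.6],0],[0,[0.3,0,0.8],0],[0,[0.3,0,1.0],0],[0,[0.3,0,1.2],0],[0,[0.3,0,1.2],0]]'; python3 look.py 6
```

```text
t: 5.83
ee_pos: [0.5142, 0.1902, 0.1046]
tool_rot: [3.098, -0.49, -0.011]
wrist_force: [-16.8, 5.7, 21.8]
opening: 0.013
TCP in cellar mm [-87.6  -2.3 104.6] yaw -17.99 toolz cellar [-0.006 -0.006 -1.   ] F cellar [-18.3  -0.   21.1] 0.01227198309704863 5.9333
```

View pics/s6.png

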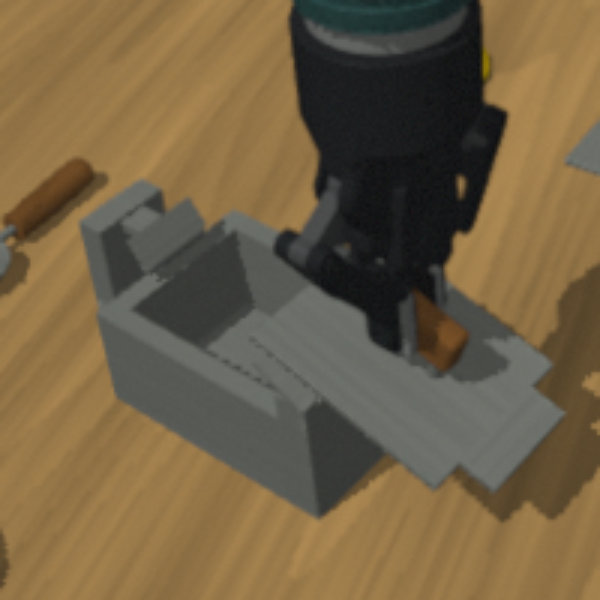

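```bash
python3 -m creep '[[0,[0,0,-2],0],[0,[0.5,0,-5],0],[0,[0.8,0,-7],0],[0,[0.8,0,-7],0],[0,[0.8,0,-7],0]]'; python3 look.py 7
```

```text
t: 6.35
ee_pos: [0.5234, 0.1879, 0.176]
tool_rot: [3.099, -0.491, -0.005]
wrist_force: [-1.0, 0.1, -2.0]
opening: 0.0127
TCP in cellar mm [-80.   -2.7 173.6] yaw -18.01 toolz cellar [-0.008 -0.007 -1.   ] F cellar [-0.3  0.1 -1.2] 0.012630668024045617 6.45
```

View pics/s7.png

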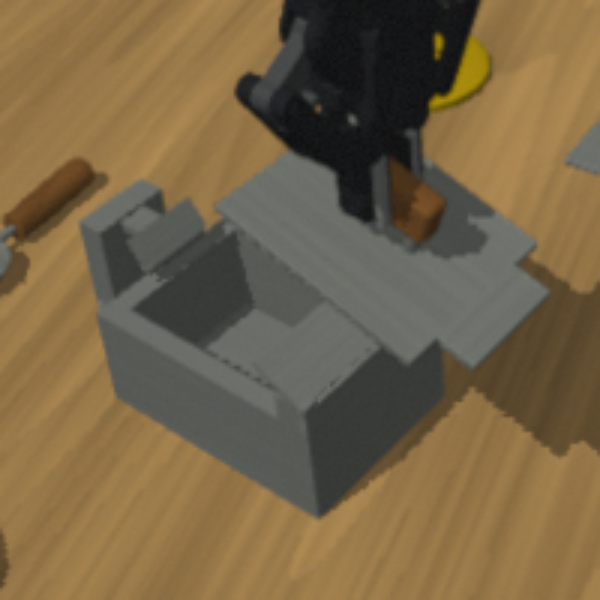

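View pics/t7.png

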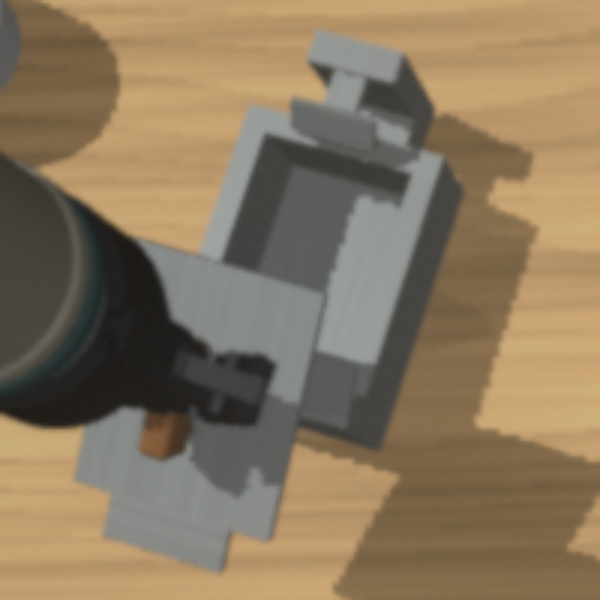

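```bash
cat > pose.py <<'E'
from h import *
from scipy.optimize import least_squares
from scipy.spatial.transform import Rotation as Ro
a=np.radians(-17.65);O=np.array([.5984,.1659,0]);Rc=Ro.from_euler('z',a).as_matrix()
# cover top-face corners relative to handle centre (z -23mm)
Pt={'l+':(-75,28),'l-':(-75,-28),'n+':(-55,46),'n-':(-55,-46),'f+':(55,46),'f-':(55,-46)}
def fit(obs):  # obs: (cam,name,u,v)
    def res(p):
        R=Rc@Ro.from_euler('zyx',p[3:]).as_matrix();r=[]
        for n,k,u,v in obs:
            P=R@(np.array([*Pt[k],-23])/1000)+Rc@p[:3]+O
            r+=list(proj(n,P)[0]-[u,v])
        return r
    f=least_squares(res,[-.083,0,.17,0,-.35,0],x_scale=[.1,.1,.1,1,1,1])
    p=f.x;R=Ro.from_euler('zyx',p[3:]).as_matrix()
    print('handle in cellar mm',(p[:3]*1e3).round(1),'yaw,tilt,roll deg',np.degrees(p[3:]).round(1),'rms px',np.sqrt(np.mean(f.fun**2)).round(2))
    for nm,v in (('lip end',(-75,0,-25.5)),('far underside',(55,0,-28))): print(nm,(p[:3]*1e3+R@v).round(1))
E
python3 - <<'E'
from pose import *
s=lambda k,x,y:('side',k,130+x/3-.33,200+y/3-.33)
t=lambda k,x,y:('top',k,80+x/3-.33,80+y/3-.33)
fit([s('l+',472,366),s('l-',550,291),s('n+',408,361),s('n-',535,243),s('f+',217,207),t('l+',105,536),t('l-',222,570),t('n+',75,480),t('n-',272,540),t('f-',325,292)])
E
```

```text
handle in cellar mm [-83.4  -2.5 173.2] yaw,tilt,roll deg [  0.  -18.2   0.1] rms px 0.57
lip end [-146.7   -2.4  125.5]
far underside [-22.4  -2.5 163.7]
```

```bash
python3 -m creep '[[0,[3,-0.1,0],0],[0,[6,-0.2,0],0],[0,[9,-0.3,0],0],[0,[12.2,-0.3,0.5],0],[0,[12.2,-0.3,1.5],0],[0,[12.2,-0.3,2.4],0],[0,[12.2,-0.3,2.4],0],[0,[12.2,-0.3,2.4],0]]'; python3 look.py 8
```

```text
t: 7.12
ee_pos: [0.6357, 0.1527, 0.1464]
tool_rot: [3.096, -0.49, -0.023]
wrist_force: [-0.5, -0.2, -1.3]
opening: 0.0128
TCP in cellar mm [ 40.6  -0.5 148.5] yaw -17.97 toolz cellar [-0.009 -0.007 -1.   ] F cellar [-0.   0.3 -1.6] 0.012685965321129665 7.2167
```

View pics/s8.png

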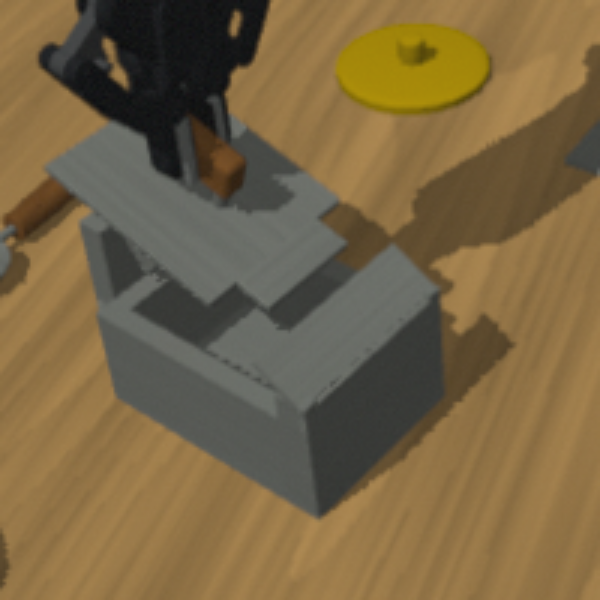

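View pics/t8.png

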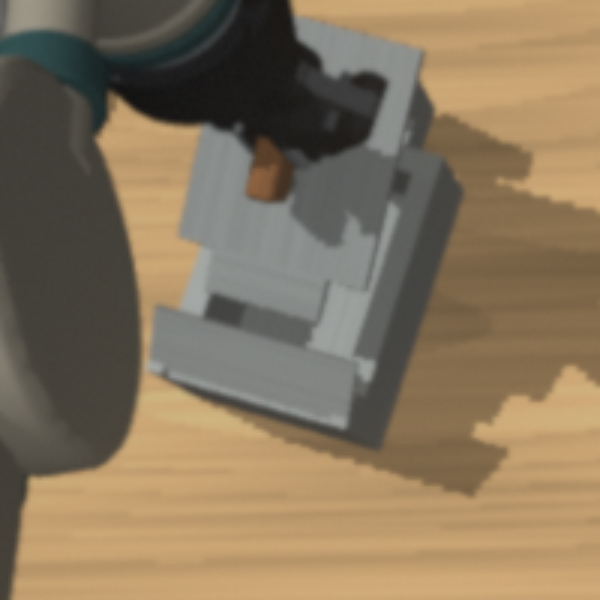

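Cover is over the cellar, lip in line with the slot, about 10 mm short of the mouth in plan. Lower.

```bash
python3 -m creep '[[0,[0,-0.05,1],0],[0,[0,-0.05,2],0],[0,[0,-0.05,2.8],0],[0,[0,-0.05,3.1],0],[0,[0,-0.05,3.1],0],[0,[0,-0.05,3.1],0]]'; python3 look.py 9
```

```text
t: 7.72
ee_pos: [0.6366, 0.1534, 0.1171]
tool_rot: [3.097, -0.49, -0.017]
wrist_force: [0.1, -0.8, -1.5]
opening: 0.0129
TCP in cellar mm [ 4.070e+01 -1.000e-01  1.178e+02] yaw -17.97 toolz cellar [-0.008 -0.007 -1.   ] F cellar [ 0.1 -0.1 -1.7] 0.012774269336948961 7.8167
```

View pics/s9.png

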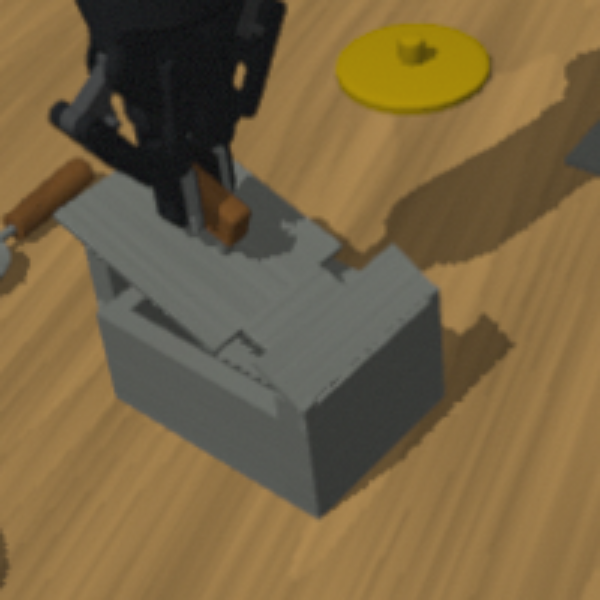

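View pics/t9.png

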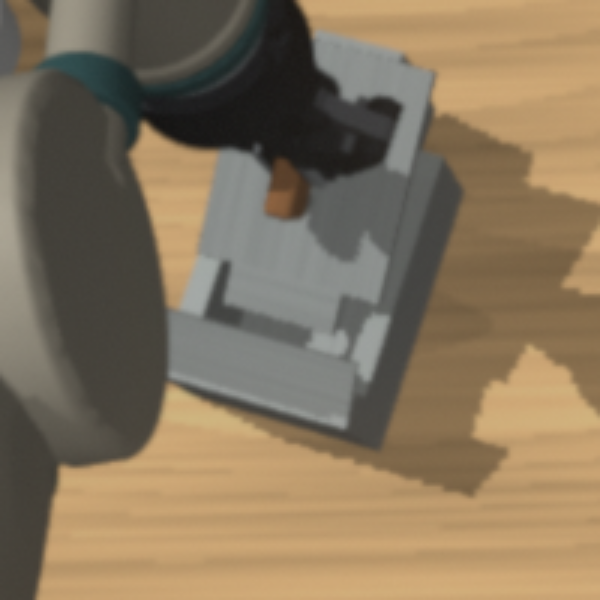

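```bash
python3 - <<'E'
from pose import *
s=lambda k,x,y:('side',k,130+x/3-.33,200+y/3-.33)
t=lambda k,x,y:('top',k,80+x/3-.33,80+y/3-.33)
fit([s('n+',216,350),s('f+',57,213),s('n-',340,244),t('l+',225,303),t('l-',337,333),t('n+',201,256),t('n-',378,303),t('f-',435,72)])
E
```

```text
handle in cellar mm [ 35.   -0.4 115.2] yaw,tilt,roll deg [ -0.  -18.3  -1. ] rms px 0.91
lip end [-28.2  -1.2  67.4]
far underside [ 96.   -0.6 105.9]
```

Lip lies in front of the mouth, its end at z≈68 mm and square. Slide in along -x.

```bash
python3 -m creep '[[0,[-0.6,0,0],0],[0,[-1.2,0,0],0],[0,[-1.8,0,0],0],[0,[-2.4,0,0],0],[0,[-2.8,0,0],0],[0,[-3.1,0,0],0],[0,[-3.1,0,0],0],[0,[-3.1,0,0],0]]'; python3 look.py 10
```

```text
t: 8.48
ee_pos: [0.6077, 0.1631, 0.1182]
tool_rot: [3.098, -0.489, -0.014]
wrist_force: [0.3, -0.5, -1.8]
opening: 0.013
TCP in cellar mm [ 10.1   0.2 118.1] yaw -17.97 toolz cellar [-0.008 -0.007 -1.   ] F cellar [ 0.8  0.3 -1.5] 0.012805225647620527 8.5833
```

View pics/s10.png

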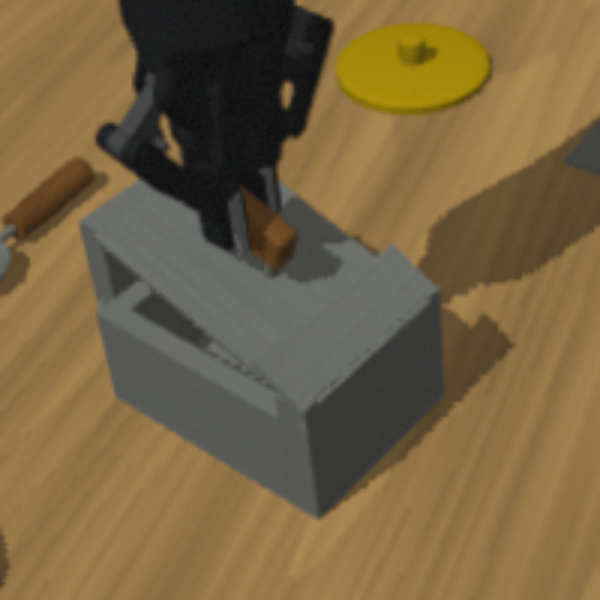

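View pics/t10.png

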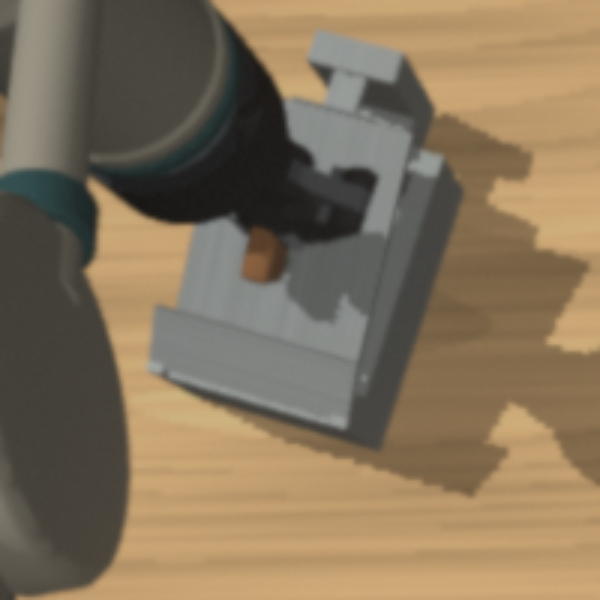

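```bash
python3 -m creep '[[0,[0,0,0.3],0],[0,[0,0,0.5],0],[0,[-0.2,0,0.6],0],[0,[-0.4,0,0.6],0],[0,[-0.5,0,0.6],0],[0,[-0.5,0,0.6],0]]'; python3 look.py 11
```

```text
t: 9.08
ee_pos: [0.6026, 0.1646, 0.112]
tool_rot: [3.098, -0.49, -0.015]
wrist_force: [0.4, 0.5, -0.8]
opening: 0.0126
TCP in cellar mm [4.800e+00 1.000e-01 1.122e+02] yaw -17.97 toolz cellar [-0.008 -0.007 -1.   ] F cellar [ 0.4 -0.2 -1.1] 0.013081245863887175 9.1833
```

```bash
python3 -m creep '[[0,[-0.1,0,0.1],0],[0,[-0.3,0,0.2],0],[0,[-0.3,0,0.4],0],[0,[-0.2,0,0.6],0],[0,[-0.1,0,0.8],0],[0,[0,0,1.0],0]]'; python3 look.py 12
```

```text
t: 9.68
ee_pos: [0.6068, 0.1638, 0.1058]
tool_rot: [3.098, -0.489, 0.001]
wrist_force: [2.7, -3.2, 13.9]
opening: 0.0128
TCP in cellar mm [  8.9   0.5 105.4] yaw -17.95 toolz cellar [ 0.001 -0.005 -1.   ] F cellar [ 5.6 -1.5 10. ] 0.012801214357292904 9.7833
```

View pics/s12.png

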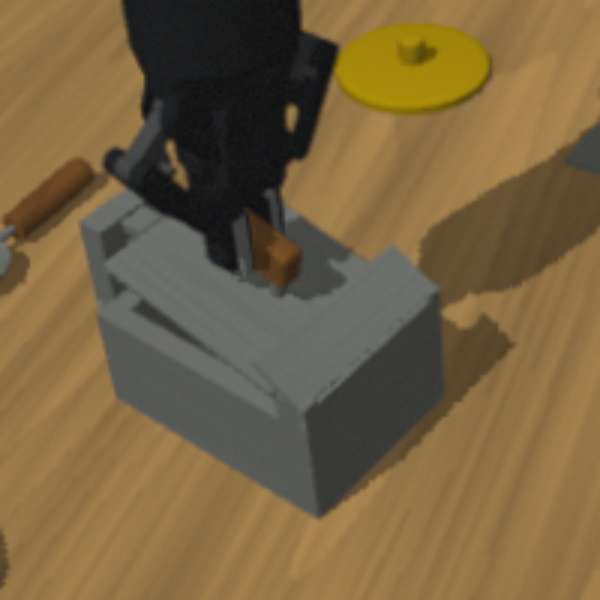

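View pics/t12.png

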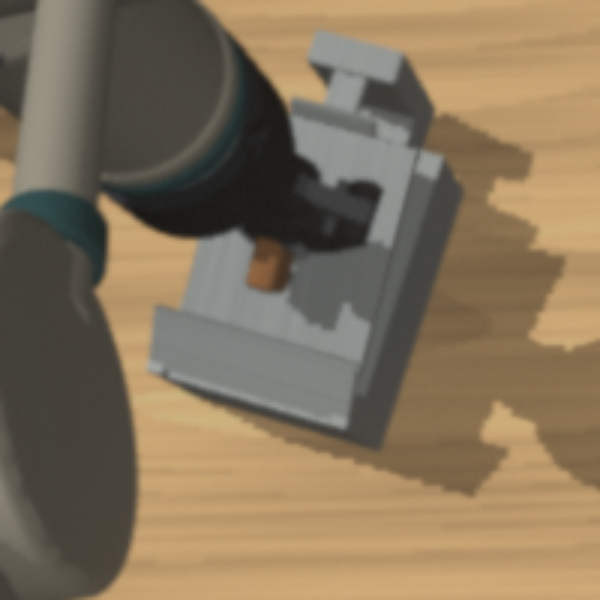

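```bash
python3 -m creep '[[0,[0,0,0.2],0],[0,[0,0,0.4],0],[0,[0.1,0,0.6],0],[0,[0.1,0,0.8],0],[0,[0.1,0,0.9],0],[0,[0.1,0,0.9],0]]'; python3 look.py 13
```

```text
t: 10.28
ee_pos: [0.6106, 0.1626, 0.1]
tool_rot: [3.099, -0.488, 0.012]
wrist_force: [1.8, -2.5, 11.5]
opening: 0.0128
TCP in cellar mm [ 12.6   0.6 100. ] yaw -17.91 toolz cellar [ 0.009 -0.003 -1.   ] F cellar [ 2.4 -2.5 13.4] 0.012654324414064833 10.3833
```

View pics/s13.png

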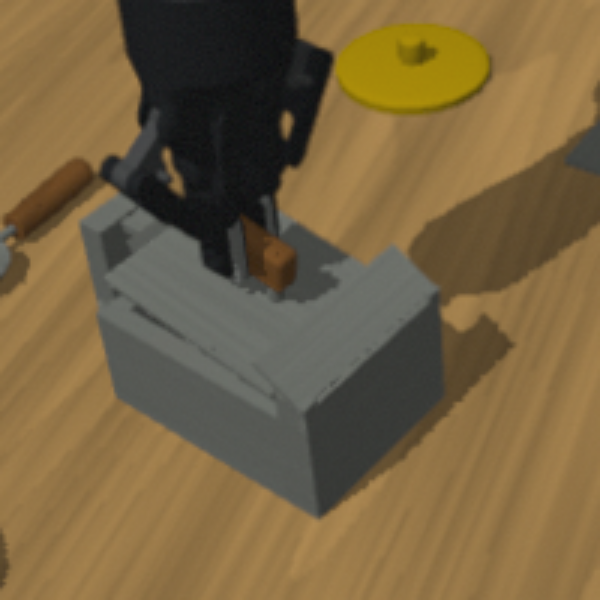

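View pics/t13.png

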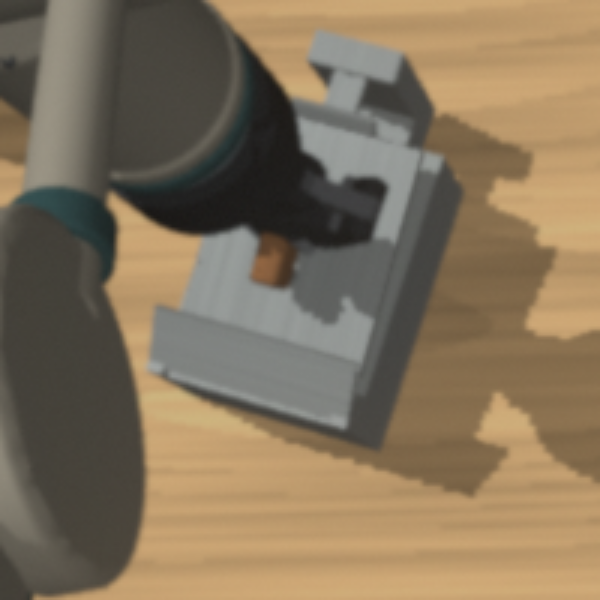

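```bash
python3 -m creep '[[0,[-0.2,0,0.2],0],[0,[-0.3,0,0.4],0],[0,[-0.3,0,0.6],0],[0,[-0.3,0,0.8],0],[0,[-0.3,0,0.9],0],[0,[-0.3,0,0.9],0]]'; python3 look.py 14
```

```text
t: 10.88
ee_pos: [0.6122, 0.1624, 0.0971]
tool_rot: [3.099, -0.486, 0.031]
wrist_force: [0.7, -5.5, 22.8]
opening: 0.0124
TCP in cellar mm [14.2  0.8 97.1] yaw -17.84 toolz cellar [ 0.02  -0.001 -1.   ] F cellar [ 2.1 -4.4 22.2] 0.012778081507747637 10.9833
```

View pics/s14.png

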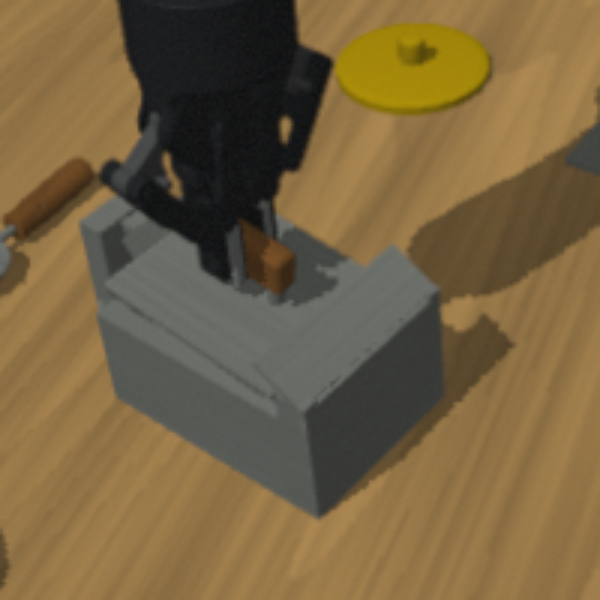

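View pics/t14.png

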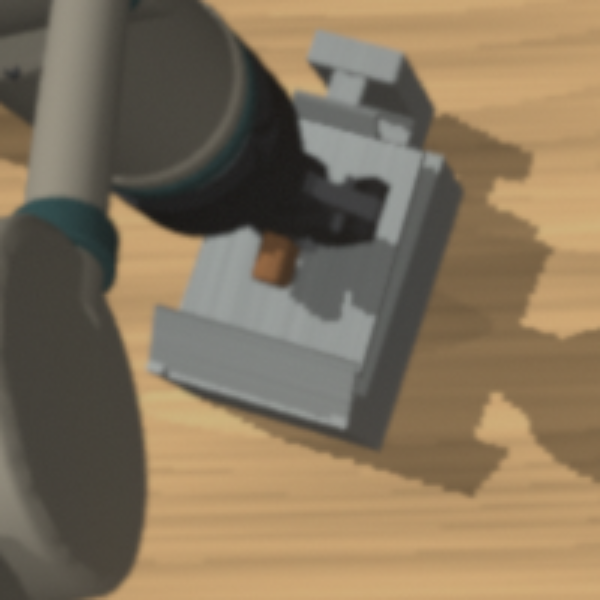

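The catch is being pushed back (top crop ~335,115) and the far edge is ~8 mm above the rim. Continue pressing.

```bash
python3 -m creep '[[0,[-0.1,0,0.3],0],[0,[-0.2,0,0.5],0],[0,[-0.2,0,0.7],0],[0,[-0.2,0,0.8],0],[0,[-0.2,0,0.9],0],[0,[-0.2,0,0.9],0]]'; python3 look.py 15
```

```text
t: 11.48
ee_pos: [0.6143, 0.162, 0.0926]
tool_rot: [3.1, -0.485, 0.047]
wrist_force: [3.1, -4.5, 16.5]
opening: 0.0125
TCP in cellar mm [16.4  1.1 92.6] yaw -17.78 toolz cellar [ 0.03   0.001 -1.   ] F cellar [ 3.  -4.  15.6] 0.012659929008682808 11.5833
```

View pics/s15.png

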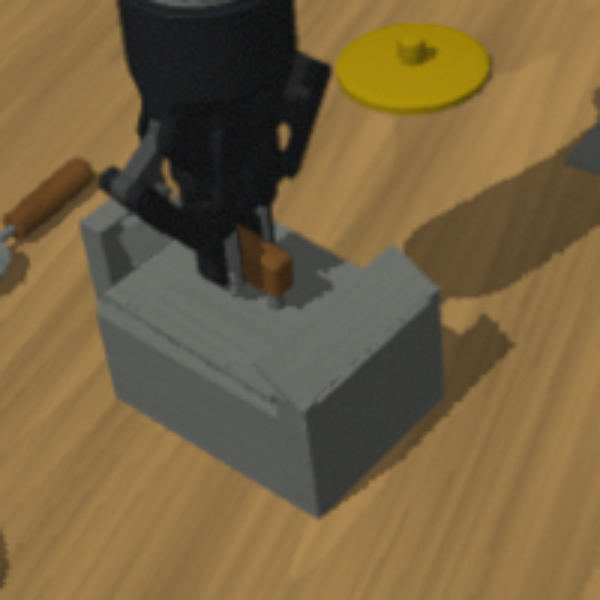

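View pics/t15.png

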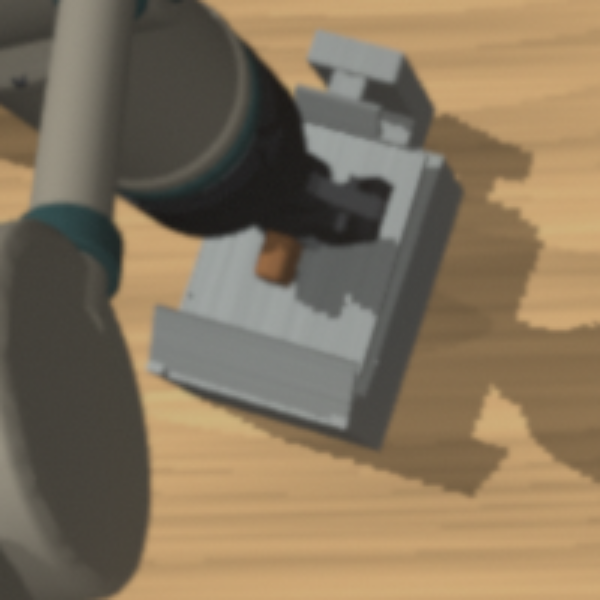

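```bash
python3 -m creep '[[0,[-0.1,0,0.3],0],[0,[-0.2,0,0.5],0],[0,[-0.3,0,0.7],0],[0,[-0.3,0,0.9],0],[0,[-0.3,0,1.0],0],[0,[-0.3,0,1.0],0]]'; python3 look.py 16
```

```text
t: 12.08
ee_pos: [0.6156, 0.1621, 0.0869]
tool_rot: [3.1, -0.484, 0.062]
wrist_force: [1.2, -3.9, 14.9]
opening: 0.0129
TCP in cellar mm [17.5  1.6 86.9] yaw -17.75 toolz cellar [ 0.039  0.003 -0.999] F cellar [ 3.8 -3.2 16.2] 0.01240079491047956 12.1833
```

View pics/s16.png

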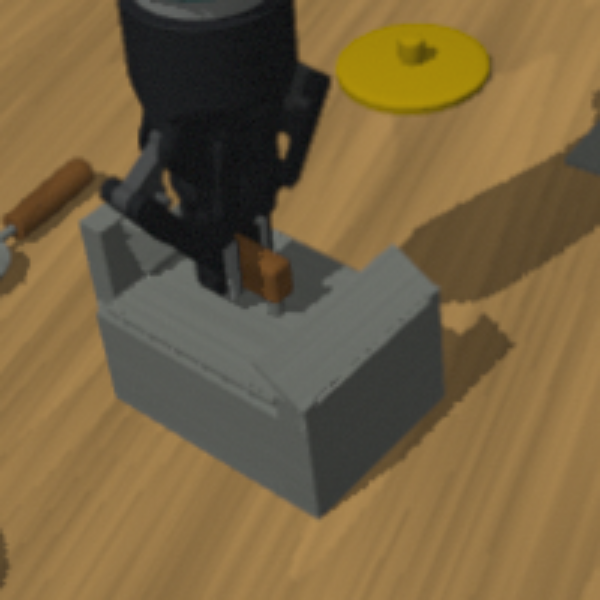

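View pics/t16.png

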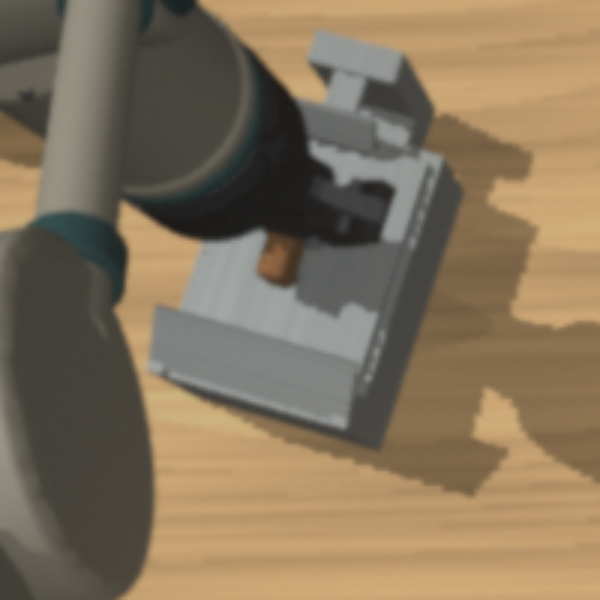

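```bash
python3 - <<'E'
import cv2,numpy as np
a=[cv2.imread(f'pics/t{n}.png')[20:200,270:470] for n in (7,15,16)]
b=[cv2.imread(f'pics/s{n}.png')[170:330,70:270] for n in (7,15,16)]
cv2.imwrite('pics/z16.png',cv2.resize(np.vstack([np.hstack(a),np.hstack(b)]),None,fx=1.33,fy=1.33,interpolation=2))
E
```

```text
(no output)
```

View pics/z16.png

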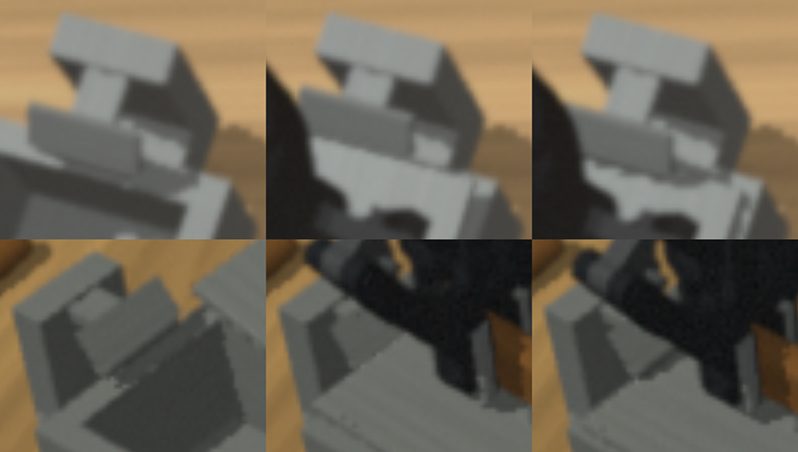

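The nose is forward over the plate again (same place as before the cover came). Release and retreat straight up.

```bash
python3 -m creep '[[1.6,[0,0,0],0],[3,[0,0,0],0],[4,[0,0,0],0],[4,[0,0,0],0],[4,[0,0,0],0]]'; python3 -m creep '[[4,[0,0,-1],0],[4,[0,0,-3],0],[4,[0,0,-6],0],[4,[-3,0,-10],0],[4,[-7,0,-13],0],[4,[-11,0,-15],0],[4,[-15,0,-15],0],[4,[-18,0,-15],0],[4,[-18,0,-15],0]]'; python3 look.py 17
```

```text
t: 12.6
ee_pos: [0.6149, 0.1622, 0.0861]
tool_rot: [3.1, -0.484, 0.059]
wrist_force: [-0.4, -0.3, -0.4]
opening: 0.0397
t: 13.35
ee_pos: [0.4307, 0.2194, 0.2302]
tool_rot: [3.101, -0.48, 0.051]
wrist_force: [-0.5, -1.0, 0.5]
opening: 0.0402
TCP in cellar mm [-170.6    1.4  230.2] yaw -17.61 toolz cellar [ 0.038  0.003 -0.999] F cellar [ 0.6  0.6 -0.6] 0.03992752818039672 13.45
```

View pics/s17.png

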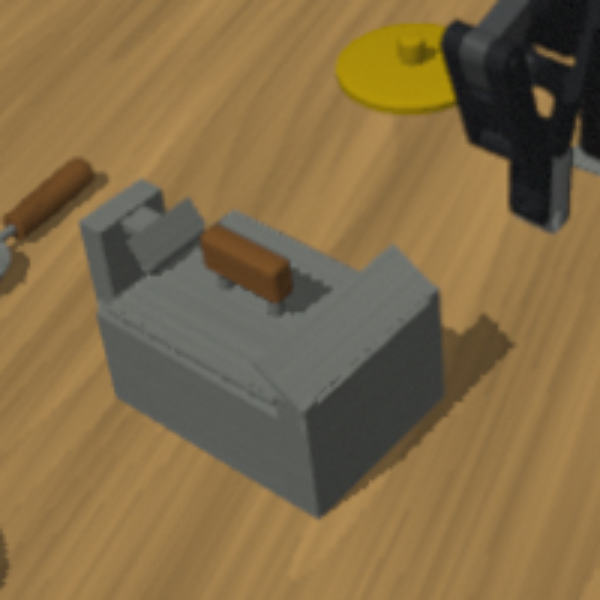

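View pics/t17.png

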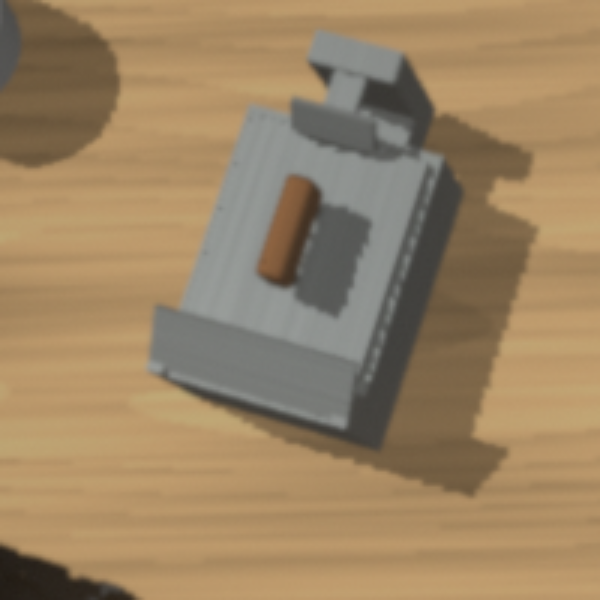

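```bash
python3 - <<'E'
from pose import *
p=plane('top',[(80+290/3-.33,80+231/3-.33)],.099);print('handle top in cellar',(Rc.T@(p[0]-O)*1e3).round(1))
import cv2
f=lambda n,c,b:cv2.cvtColor(cv2.imread(f'pics/{c}{n}.png'),cv2.COLOR_BGR2GRAY)[b]
for c,b in(('t',np.s_[92:140,290:380]),('s',np.s_[195:250,135:200])):
  A,B=f(7,c,b).astype('f4'),f(17,c,b).astype('f4'); print(c,np.abs(A-B).mean(),cv2.phaseCorrelate(A,B))
a=cv2.imread('pics/t17.png')[20:220,230:470];s=cv2.imread('pics/s17.png')[170:370,70:310]
cv2.imwrite('pics/z17.png',cv2.resize(np.hstack([a,s]),None,fx=1.66,fy=1.66,interpolation=2))
E
```

```text
handle top in cellar [ 8.3 -1.4 99. ]
t 6.984722 ((0.13800954044404534, -0.10399389452868135), 0.9203570078920436)
s 1.6089511 ((-0.002814589821099389, 0.0033147170861127506), 0.97187259638751)
```

View pics/z17.png

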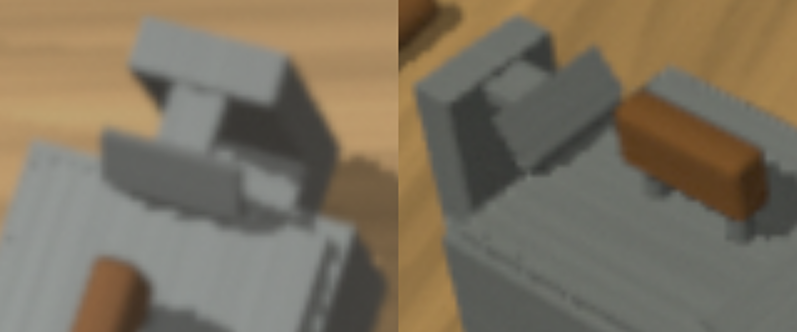

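The catch has shifted less than 0.05 px from its start position in the images. Its nose lies over the plate edge, and the handle sits at cellar x 8.3, y −1.4 (home is 9, 0). Hand in.

```bash
python3 -c "
from plant import env
s=env.state();print(s['t'],s['wrist_force'],s['joint_velocities'].round(3));print(env.hand_in())"
```

```text
13.45 [ 0.74260652  0.44444559 -0.60704881] [-0.031  0.043 -0.05  -0.015 -0.03  -0.007]
the job is handed in; nothing more can be done
None
```

The cover is on the cellar with its lip in the slot and the catch snapped shut. I let go, moved the arm clear and handed the job in at about 13.5 s.

- **Tilting:** The moves can't tilt the tool. After gripping the bar, I pressed the plate's far half on the hood's ridge so the cover turned in the pads to about 18° lip down.
- **Fitting:** I slid the lip into the slot with no contact force, then pivoted the cover down. The catch was pushed back and then sprang over the edge. The highest force I read was about 26 N while tilting and 23 N while closing.

**Last checks:**
- **Catch:** It showed in its starting place to within 0.05 px of image shift in both views, with its nose over the plate's edge.
- **Cover:** The plate looked flat. The handle measured at x 8.3, y −1.4 mm against a home of 9, 0, which is within the camera's error.
- **Robot:** Nothing was touching the gripper.

**Less certain:**
- **Tilt:** 18° is slightly under the suggested 20°, but it still cleared the catch on the way in.
- **Grip:** The tool ended 4–5 mm lower on the handle than expected. I think the pads slid a little during the final press.
- **Lip:** The hood hides it in the final pictures. That it is in the slot follows from the handle's position.

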